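Draw the filter cassette from the bench dust extractor

TASK

The pleated filter cassette of the bench dust extractor has to come out for inspection. Wind the wing key clockwise, in several partial turns, until it comes up against its stop, so that the sprung keeper bar is drawn right back off the end of the cassette; then pinch the cassette's two side catches fully together while it still sits in the unit and, keeping them pinched, lift it level and straight up out of its well. Finish while still holding it by the pinched catches, at rest above the well with a good 30 mm of air between its underside and the unit's deck, and without disturbing the things lying round the unit.

Things in the scene. Friction and masses are not known exactly. Their poses are not given: they have to be found in the camera images.
- filter_unit: bench dust-extraction filter unit, fixed: pale box 150 (x) x 230 (y) mm, flat deck 85 mm above the worktop. Origin: centre of underside; x to its back (hose spigot), y along its length, z up. Cassette well at y=+50 mm, wing key at y=-68 mm, both at x=0. Above the deck: gear case under the key 46x58 mm, 16 mm high; bridge over the keeper at y=-21 mm, 15 mm high
- well (a point): centre of the mouth of the well (50 mm in x by 92 mm in y) at deck height; axes as the unit
- wing_key (a joint): turn of the wing key in rad: 0.0 to 0.5 at the start, grows as the key is wound clockwise seen from above, stop at 3.1. It needs 0.1 to 0.16 N m against its spring; a pawl holds it wherever it is left. Winding draws the keeper back 6 mm per rad
- key_grip (a point): on the key's vertical axis, 126 mm above the worktop: the height to grip. The key is a steel wing blade 41 mm long (point x), 7 mm thick (point y), 22 mm high (115 to 137 mm above the worktop); the point turns with it. Blade along the unit's x at joint value 0
- keeper (a joint): travel in m of the flat steel keeper bar, 18 mm wide, sliding on the deck along the unit's y from the gear case to the cassette: at 0 it overlaps the cassette's end flange by 10 mm and blocks it, from 0.010 it is off the flange, 0.0186 with the key at its stop. Moved by the key only
- keeper_tip (a point): upper end edge of the keeper bar towards the cassette, about 97 mm above the worktop
- cassette: filter cassette 46 (x) x 100 (y) x 80 mm high without catches, about 0.2 kg, grey frame, pale pleats. Origin: centre of its underside, 75 mm below the deck when seated; y along the unit's y, z up. 2 mm play in the well. Catches on its long sides at y=0 hook under the deck until both are pinched; then it comes straight up freely, underside at deck height after 75 mm
- catch_near (a joint): swing in rad of the catch on the cassette's -x side (towards the unit's front): 0 sprung out, 0.125 pinched fully in against its stop; its hook is free from about 0.09. About 4 N on the tab pushes it fully in
- catch_far (a joint): the same for the catch on the cassette's +x side
- catch_near_tab (a point): middle of the near catch tab's outer face. Each tab is 28 mm wide (y), 4 mm thick, 34 mm high (94 to 128 mm above the worktop when seated, grip at 113). Over both tabs: 61 mm here (65 at the top) when sprung out, 38 mm fully pinched, when the outer faces are upright and parallel
- catch_far_tab (a point): the same for the far catch
- model_lower: plaster dental model, 61 x 72 x 31 mm, bystander left of the unit; origin centre of its underside
- bur_block: aluminium block with upright rotary burs, 34 x 70 x 52 mm, bystander right of the unit; origin centre of its underside
- bristle_wheel: spare bristle polishing wheel lying flat, 48 mm across, 10 mm high, bystander left of the unit; origin centre of its underside

How it is judged:
By the outcome, as a careful person would: the job done as asked, in the order asked, and still so for the second after the job is handed in, while the arm keeps its last pose, push and grip.
It also fails if it takes over 64 s, if anything falls off the work surface, if the arm or the gripper's body presses on something with over 40 N, if the wrist force passes 120 N, or if a joint passes its speed limit or range.

ROBOT

A 6-joint arm with a two-finger parallel gripper is mounted at the origin on a cart in front of the work surface, level with it; the furniture and walls round the work are solid. World frame = base frame: x ahead of the robot, y to its left, z up, the work surface at z = 0. Lengths are in m, angles in rad, forces in N, time in s.
With the tool pointing down it reaches from about 0.325 to 0.925 m from the base axis. Payload 3.1 kg.
Tool frame: the origin (TCP) lies midway between the tips of the shut fingers; the grasp point (between the pads) lies 19 mm behind it (robot.grasp_offset is the distance from the TCP to the grasp point, in m); z points along the fingers, y is the line along which they close (so a half turn about z gives the same grasp; the last joint's range is limited). The gripper opens to 85 mm and grips with 20 to 120 N. Pads are 22 mm wide; open, the fingers measure 114 mm over their backs; the gripper's body (76 mm by 85 mm) begins 54 mm behind the grasp point. The pads swing forward as they close: fully open they stand 13 mm farther back than shut.
Start: joints at [1.084, 0.217, 1.613, -0, 1.311, -0.112], TCP at [0.229, 0.582, 0.231] pointing down, gripper open.
Joint ranges: [-2.75, 2.75], [-0.78, 2.1], [0.31, 2.55], [-1.13, 4.27], [0.13, 2.63], [-2.58, 2.58]. Speed limits (rad/s): [2.79, 2.79, 3.14, 3.14, 3.14, 3.14].

INTERFACE

Orientations are given as [roll, pitch, yaw] about the fixed x, y, z axes, in that order (R = Rz(yaw) Ry(pitch) Rx(roll)).
In Python, from station import robot gives the robot as it stands.
- The arm moves only by the tool move_arm, never from a script. Its arguments are lists of equal length, an entry for each row: "gripper": the closure in counts, from 0 (fully open) to 255 (shut); "offset": the shift along the tool's x, y, z in cm, a list of three; "twist": the turn, a rotation vector about the tool's x, y, z in degrees, a list of three. In form: {"gripper": [gripper, ...], "offset": [[x, y, z], ...], "twist": [[rx, ry, rz], ...]}. A call has 1 to 20 rows; each row is the pose to reach, as a shift and turn from the pose commanded when the call began, along the tool's axes at that moment; what a row does not reach only later rows make up. A row lasts 1/12 s, in which the tool goes at most 41.7 mm and 7.16 degrees, less where a joint would pass 70% of its speed; a pose out of reach is approached as far as the arm can. A call with a gripper value outside its range is refused whole. The fingers move at their own pace and stop on an object; "grip_force" is the grip in N (left out, the last holds). Time passes only in rows, so rows that repeat a pose let the fingers close. It gives the time, the measured TCP pose, the force, the opening and the grip force at its end, in the units of the state.
- robot.sense(): the state, without advancing time (a new reading comes with each control period).
- robot.read_camera(name): name is "scene" or "top"; returns the picture (420x560x3 uint8, red, green, blue); there is no depth.
- robot.calibration(name): a dict with "fovy" (degrees; the focal length in pixels is half the picture's height over the tangent of half this angle, whatever the lens; pixels are square), "cx", "cy" (the principal point, pixels), "dist_coeffs" ([k1, k2, p1, p2, k3] as OpenCV has them; the pictures are not rectified), "eye" and "orientation" of the camera in the world. Camera axes: x right, y up, looking along -z (the intrinsics and any distortion apply to the point x, -y, -z); pixel columns grow to the right and rows downward; lengths in m; the calibration is good to about 2 mm. A picture is of the moment at which its call begins. calibration takes no time and is no camera call.
- robot.sign_off(): hands the job in; it is judged then, once.
Trained networks look in the newest picture that a camera, given by its name, has taken for a name from the list of things; names that differ only in an ending like _2 or _b are one class to them, and where a whole thing is asked for, a point or a joint stands for the part that bears it (a point fixed in the world has none). Each returns a list of dicts, best first, with "confidence" (0 to 1); they miss things now and then, are a little off and sometimes report something else, mostly with a low value. They report only what shows in the picture. A call takes as long as a camera call.
- robot.regions_of(camera, label): "pixels" (420x560 bool, what is visible of it) and "box" ([left, top, right, bottom] in pixels, round what is visible of it).
- robot.spot_point(camera, label): "position" ([row, column] in pixels: a listed point, or the origin of a listed thing).
The state is a dict: "t": time; "joint_pos": joint angles; "joint_velocities": joint speeds; "effort": joint torques, N m; "eef_pos": TCP position; "orientation": TCP orientation; "wrist_force": force on the tool from outside, world axes, zero at the start; "torque": the same for the moment, N m; "opening": opening from 0.0 (shut) to 1.0 (fully open); "gripper_force": force on a finger pad.
Only numpy, scipy, OpenCV 4.12 (cv2) and the standard library are available. Lean on these libraries where they do the work, as an engineer would, in place of code of your own. Each camera call takes 0.05 s, during which the arm holds its last target. There are 200 camera calls.

## Working session

There is one attempt and no reset: what is moved stays moved. The work goes in short steps, Python scripts to look and compute and a tool call to move; the robot and the scene stay as the last step left them, time stands still between calls to the robot, and variables do not carry over. Pictures are saved under pics/ and viewed, at most 10 in all, crops included, and the job is handed in when it is done.

Besides the shell and the picture viewer there is one more tool, called after ">>>" in YAML: its name, and indented under it one key for each argument. move_arm: Moves the arm, as the interface text tells. Its arguments: {"type":"object","properties":{"gripper":{"type":"array"},"offset":{"type":"array"},"twist":{"type":"array"},"grip_force":{"type":"number"}},"required":["gripper","offset","twist"]}

```bash
mkdir -p pics; ls; cat > h.py <<'E'
import numpy as np, cv2
from scipy.spatial.transform import Rotation as R
from station import robot
def cal(n):
    c=robot.calibration(n); f=210/np.tan(np.radians(c['fovy'])/2)
    K=np.array([[f,0,c['cx']],[0,f,c['cy']],[0,0,1.]])
    o=np.array(c['orientation'],float)
    Rm=R.from_euler('xyz',o).as_matrix() if o.size==3 else o.reshape(3,3)
    return K,np.array(c['dist_coeffs'],float),np.array(c['eye']),Rm
def ray(n,rc):
    K,d,e,Rm=cal(n)
    p=cv2.undistortPoints(np.array([[[rc[1],rc[0]]]],float),K,d)[0,0]
    return e,Rm@np.array([p[0],-p[1],-1])
def at_z(n,rc,z):
    e,v=ray(n,rc); return e+v*(z-e[2])/v[2]
def proj(n,P):
    K,d,e,Rm=cal(n); q=(np.atleast_2d(P)-e)@Rm; q=q*[1,-1,-1]
    return cv2.projectPoints(q,np.zeros(3),np.zeros(3),K,d)[0][:,0,::-1]
def tri(a,b):
    A=np.zeros((3,3));y=np.zeros(3)
    for n,rc in (a,b):
        e,v=ray(n,rc);v=v/np.linalg.norm(v);M=np.eye(3)-np.outer(v,v);A+=M;y+=M@e
    return np.linalg.solve(A,y)
E
python3 - <<'E'
from h import *
np.set_printoptions(precision=4,suppress=True)
ims={}
for n in('scene','top'):
    print(n,robot.calibration(n))
    im=robot.read_camera(n); cv2.imwrite(f'pics/{n}0.png',im[:,:,::-1])
zs=dict(filter_unit=0,well=.085,key_grip=.126,keeper_tip=.097,catch_near_tab=.113,catch_far_tab=.113,cassette=.01,model_lower=0,bur_block=0,bristle_wheel=0)
for l,z in zs.items():
    for n in('scene','top'):
        r=robot.spot_point(n,l)
        for q in r[:2]: print(l,n,round(q['confidence'],2),np.round(q['position'],1),at_z(n,q['position'],z))
s=robot.sense();print({k:np.round(v,3) for k,v in s.items()})
E
```

```text
pics
scene {'fovy': 54.03419909304729, 'cx': 282.4183609063282, 'cy': 204.9255017178651, 'dist_coeffs': array([-0.0927,  0.    ,  0.    ,  0.    ,  0.    ]), 'eye': array([ 0.0844, -0.285 ,  0.7722]), 'orientation': array([ 0.7182, -0.0166, -0.8615])}
top {'fovy': 52.8317584792895, 'cx': 284.11807549055163, 'cy': 209.99152751114175, 'dist_coeffs': array([-0.09,  0.  ,  0.  ,  0.  ,  0.  ]), 'eye': array([0.3281, 0.0823, 1.0405]), 'orientation': array([ 0.1834,  0.0055, -1.5711])}
filter_unit scene 0.84 [263.7 299.7] [0.4988 0.0032 0.    ]
filter_unit scene 0.24 [231.7 272.1] [0.5252 0.1084 0.    ]
filter_unit top 0.92 [219.9 320.1] [ 0.4958 -0.0018  0.    ]
well scene 0.64 [226.9 284.5] [0.5036 0.0539 0.085 ]
well scene 0.31 [223.9 238.2] [0.4445 0.1331 0.085 ]
well top 0.8 [213.2 301.5] [0.4978 0.0476 0.085 ]
key_grip scene 0.74 [256.6 327.6] [ 0.4781 -0.0736  0.126 ]
key_grip top 0.5 [218.2 353.1] [ 0.4792 -0.0642  0.126 ]
keeper_tip scene 0.58 [237.5 297.8] [0.4933 0.0098 0.097 ]
keeper_tip top 0.63 [215.1 320.9] [0.4912 0.0041 0.097 ]
catch_near_tab scene 0.69 [229.8 274.4] [0.46
[... 633 characters left out ...]
250.7 285.6] [0.5048 0.0494 0.    ]
bur_block top 0.95 [234.1 385.2] [ 0.4598 -0.1635  0.    ]
bristle_wheel scene 0.49 [201.9 225.5] [0.5181 0.2581 0.    ]
bristle_wheel top 0.71 [205.7 214.3] [0.5323 0.2636 0.    ]
{'t': np.float64(1.1), 'joint_pos': array([ 1.084,  0.217,  1.613, -0.   ,  1.311, -0.112]), 'joint_velocities': array([ 0.   ,  0.   , -0.   , -0.001,  0.   , -0.001]), 'effort': array([ -0.   , -39.689, -30.426,  -0.   ,   0.001,  -0.   ]), 'eef_pos': array([0.229, 0.582, 0.231]), 'orientation': array([-3.142,  0.   ,  2.767]), 'wrist_force': array([0.891, 0.661, 0.564]), 'torque': array([-0.052,  0.054, -0.008]), 'gripper_force': np.float64(0.0), 'opening': np.float64(0.999)}
```

```bash
python3 - <<'E'
import cv2,numpy as np
a=cv2.imread('pics/scene0.png')[150:340,190:400];b=cv2.imread('pics/top0.png')[130:320,195:405]
cv2.imwrite('pics/c0.png',np.hstack([cv2.resize(x,None,fx=1.9,fy=1.9*1.5,interpolation=2) if 0 else cv2.resize(x,(399,361),interpolation=2) for x in(a,b)]))
E
```

```text
(no output)
```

View pics/c0.png

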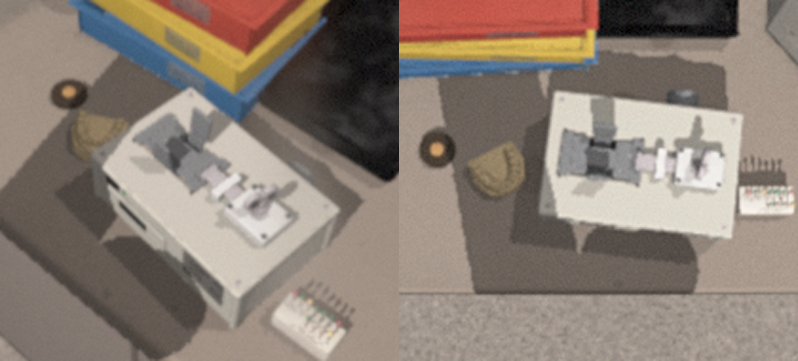

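View pics/top0.png

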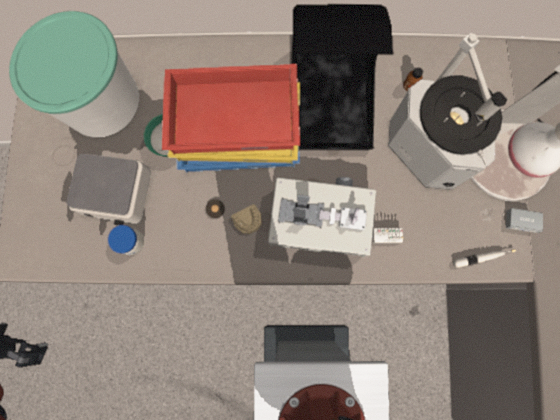

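```bash
python3 - <<'E'
from h import *
np.set_printoptions(precision=4,suppress=True)
pc=lambda x,y:(130+y/1.9,195+(x-399)/1.9)
c=[at_z('top',pc(*p),.085) for p in((558,93),(742,115),(732,237),(543,212))]
for p in c: print(p)
m=robot.regions_of('top','filter_unit')[0]['pixels']
out=[]
for n in('scene','top'):
    im=cv2.imread(f'pics/{n}0.png')
    k=robot.regions_of(n,'wing_key')
    for q in k[:2]:
        p=np.argwhere(q['pixels']); print(n,q['confidence'],q['box'],len(p))
    r,cc=map(int,proj(n,[.479,-.067,.126])[0])
    t=cv2.resize(im[r-30:r+30,cc-40:cc+40],(400,300),interpolation=2)
    mm=k[0]['pixels'][r-30:r+30,cc-40:cc+40].astype(np.uint8)
    cs,_=cv2.findContours(cv2.resize(mm,(400,300),interpolation=0),0,1); cv2.drawContours(t,cs,-1,(0,0,255),1)
    print(n,'crop origin',r-30,cc-40); out.append(t)
cv2.imwrite('pics/k0.png',np.hstack(out))
E
```

```text
[0.5789 0.1001 0.085 ]
[ 0.5511 -0.1252  0.085 ]
[ 0.4021 -0.1074  0.085 ]
[0.4324 0.1177 0.085 ]
scene 0.52 [272.7, 223.3, 277.0, 238.9] 79
scene 0.5 [319.3, 247.9, 338.8, 260.7] 169
scene crop origin 224 285
top 0.58 [349.0, 206.8, 357.8, 223.1] 60
top crop origin 188 314
```

View pics/k0.png

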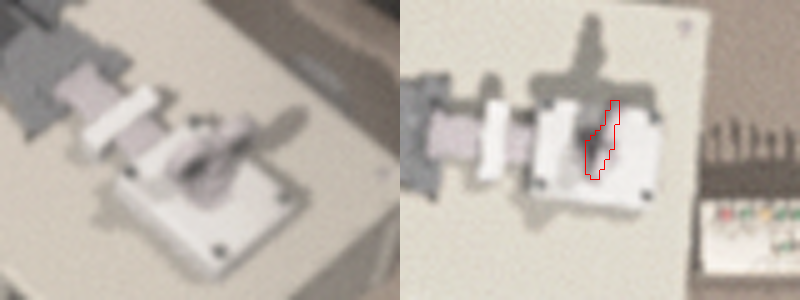

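The top crop shows the key blade leaning slightly clockwise of the unit's x, at about (row 218, col 352). The deck corners give a unit yaw of about -0.125 rad. The bins lie behind the unit, with the plaster model and bristle wheel to its left and the bur block to its right.

```bash
cat >> h.py <<'E'
def rel(pos,yaw):
    s=robot.sense(); Rc=R.from_euler('xyz',s['orientation']); Rt=R.from_euler('xyz',[np.pi,0,yaw])
    print('offset cm',np.round(Rc.inv().apply(np.array(pos)-s['eef_pos'])*100,2),'twist',np.round((Rc.inv()*Rt).as_rotvec(degrees=True),1))
E
python3 - <<'E'
from h import *
for n in('scene','top'):
    for q in robot.regions_of(n,'wing_key')[:3]:
        P=np.array([at_z(n,rc,.130)[:2] for rc in np.argwhere(q['pixels'])])
        w,v=np.linalg.eigh(np.cov(P.T)); d=v[:,1]*np.sign(v[0,1]); print(n,P.mean(0).round(4),np.arctan2(d[1],d[0]).round(3),np.sqrt(w*12).round(3))
rel([.482,-.069,.16],2.79)
E
```

```text
scene [0.4586 0.0407] 1.128 [0.011 0.033]
scene [ 0.4779 -0.0714] -0.148 [0.02  0.038]Traceback (most recent call last):
  File "<stdin>", line 4, in <module>
  File "h.py", line 15, in at_z
    e,v=ray(n,rc); return e+v*(z-e[2])/v[2]
        ~~~^^^^^^
  File "h.py", line 11, in ray
    K,d,e,Rm=cal(n)
             ~~~^^^
  File "h.py", line 5, in cal
    c=robot.calibration(n); f=210/np.tan(np.radians(c['fovy'])/2)
ValueError: time passes only in moves, steps and waits
```

```bash
sed -i 's/^def cal(n)/from functools import lru_cache\n@lru_cache\ndef cal(n)/' h.py
python3 - <<'E'
from h import *
for n in('top',):
    for q in robot.regions_of(n,'wing_key')[:3]:
        P=np.array([at_z(n,rc,.130)[:2] for rc in np.argwhere(q['pixels'])])
        w,v=np.linalg.eigh(np.cov(P.T)); d=v[:,1]*np.sign(v[0,1]); print(n,P.mean(0).round(4),np.arctan2(d[1],d[0]).round(3),np.sqrt(w*12).round(3))
rel([.482,-.069,.17],2.79)
E
```

```text
top [ 0.4833 -0.0656] -0.378 [0.009 0.033]
offset cm [-47.38 -51.28   6.13] twist [-0.   0.  -1.3]
```

>>> move_arm:
  gripper: [150,150,150,150,150,150,150,150,150,150,150,150,150,150,150,150,150,150,150,150]
  offset:
    - [-2.5,-2.7,0]
    - [-5,-5.4,0]
    - [-7.5,-8.1,0]
    - [-10,-10.8,0.3]
    - [-12.5,-13.5,0.6]
    - [-15,-16.2,1]
    - [-17.5,-18.9,1.3]
    - [-20,-21.6,1.6]
    - [-22.5,-24.3,2]
    - [-25,-27,2.3]
    - [-27.5,-29.7,2.6]
    - [-30,-32.4,3]
    - [-32.5,-35.1,3.3]
    - [-35,-37.8,3.6]
    - [-37.5,-40.5,4]
    - [-40,-43.2,4.3]
    - [-42.5,-45.9,4.6]
    - [-45,-48.6,5]
    - [-47.4,-51.3,5]
    - [-47.4,-51.3,5]
  twist:
    - [0,0,0]
    - [0,0,0]
    - [0,0,0]
    - [0,0,0]
    - [0,0,0]
    - [0,0,-1]
    - [0,0,-2]
    - [0,0,-3]
    - [0,0,-4]
    - [0,0,-4]
    - [0,0,-4]
    - [0,0,-4]
    - [0,0,-4]
    - [0,0,-4]
    - [0,0,-4]
    - [0,0,-4]
    - [0,0,-4]
    - [0,0,-4]
    - [0,0,-4]
    - [0,0,-4]
  grip_force: 40

```text
t: 3.02
eef_pos: [0.4844, -0.0749, 0.182]
orientation: [-3.139, 0.004, 2.831]
wrist_force: [0.4, 0.4, 0.1]
opening: 0.411
gripper_force: 0.0
```

```bash
python3 - <<'E'
from h import *
s=robot.sense();print({k:np.round(v,3) for k,v in s.items() if k in('t','joint_pos','eef_pos','orientation','opening','wrist_force')})
rel([.482,-.069,.109],2.84)
out=[]
for n in('scene','top'):
    im=robot.read_camera(n)[:,:,::-1]; r,cc=map(int,proj(n,[.482,-.069,.126])[0])
    out.append(cv2.resize(im[r-45:r+45,cc-60:cc+60],(400,300),interpolation=2))
cv2.imwrite('pics/k1.png',np.hstack(out))
E
```

```text
{'t': np.float64(3.017), 'joint_pos': array([-0.295, -0.026,  1.974, -0.003,  1.19 , -1.555]), 'eef_pos': array([ 0.484, -0.075,  0.182]), 'orientation': array([-3.139,  0.004,  2.831]), 'wrist_force': array([0.424, 0.375, 0.139]), 'opening': np.float64(0.411)}
offset cm [0.44 0.51 7.3 ] twist [-0.2  0.2 -0.5]
```

View pics/k1.png

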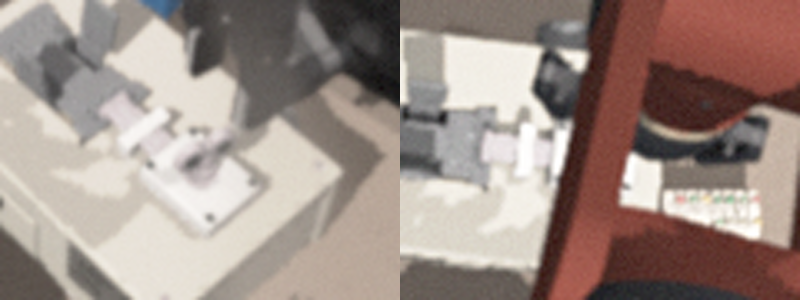

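>>> move_arm:
  gripper: [150,150]
  offset:
    - [0,0,0]
    - [0,0,0]
  twist:
    - [0,0,0]
    - [0,0,0]

```text
t: 3.28
eef_pos: [0.4816, -0.0682, 0.1812]
orientation: [3.141, -0.001, 2.838]
wrist_force: [-0.3, -0.1, -0.8]
opening: 0.411
gripper_force: 0.0
```

```bash
python3 - <<'E'
from h import *
print(robot.sense()['joint_velocities'])
rel([.482,-.069,.109],2.84)
for n in ['scene']:
    for l in('wing_key','key_grip'):
      for q in (robot.regions_of if l=='wing_key' else robot.spot_point)(n,l)[:3]:
        if 'position' in q: print(q['confidence'],at_z(n,q['position'],.126)); continue
        P=np.array([at_z(n,rc,.130)[:2] for rc in np.argwhere(q['pixels'])])
        w,v=np.linalg.eigh(np.cov(P.T)); d=v[:,1]*np.sign(v[0,1]); print(q['confidence'],q['box'],P.mean(0).round(4),np.arctan2(d[1],d[0]).round(3),np.sqrt(w*12).round(3))
E
```

```text
[ 0.01122459 -0.00590175  0.00150734 -0.00321257 -0.00350717 -0.00252775]
offset cm [-0.07 -0.07  7.22] twist [ 0.  -0.  -0.1]
0.48 [319.1, 243.7, 338.1, 260.3] [ 0.4803 -0.0719] -0.047 [0.021 0.039]
```

>>> move_arm:
  gripper: [150,150,150,150,150,150,150,255,255,255,255,255]
  offset:
    - [0,-0.1,1.5]
    - [0,-0.1,3]
    - [0,-0.1,4.5]
    - [0,-0.1,6]
    - [0,-0.1,7]
    - [0,-0.1,7.2]
    - [0,-0.1,7.2]
    - [0,-0.1,7.2]
    - [0,-0.1,7.2]
    - [0,-0.1,7.2]
    - [0,-0.1,7.2]
    - [0,-0.1,7.2]
  twist:
    - [0,0,0]
    - [0,0,0]
    - [0,0,0]
    - [0,0,0]
    - [0,0,0]
    - [0,0,0]
    - [0,0,0]
    - [0,0,0]
    - [0,0,0]
    - [0,0,0]
    - [0,0,0]
    - [0,0,0]
  grip_force: 30

```text
t: 4.38
eef_pos: [0.4832, -0.0688, 0.1111]
orientation: [3.138, 0.002, 2.836]
wrist_force: [0.0, 5.8, 2.4]
opening: 0.088
gripper_force: 43.3
```

```bash
python3 - <<'E'
from h import *
s=robot.sense();print({k:np.round(v,3) for k,v in s.items() if k in('joint_pos','eef_pos','orientation','opening','wrist_force','torque')})
cv2.imwrite('pics/k2.png',cv2.resize(robot.read_camera('scene')[190:310,240:400,::-1],(640,480),interpolation=2))
E
```

```text
{'joint_pos': array([-0.288,  0.066,  2.029,  0.004,  1.044, -1.555]), 'eef_pos': array([ 0.483, -0.069,  0.111]), 'orientation': array([3.138e+00, 2.000e-03, 2.836e+00]), 'wrist_force': array([0.008, 5.85 , 2.438]), 'torque': array([ 0.967, -0.036,  0.024]), 'opening': np.float64(0.088)}
```

View pics/k2.png

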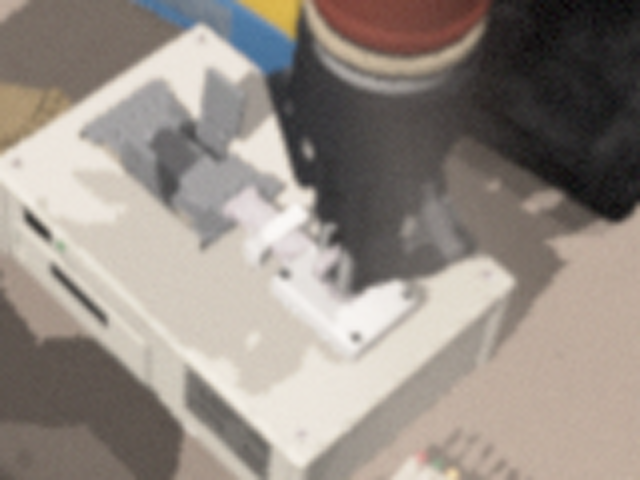

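The key blade is gripped: the opening of 0.088 is 7.5 mm. Now the first partial turn.

>>> move_arm:
  gripper: [255,255,255,255,255,255,255,255,255,255,255,255,255,255]
  offset:
    - [0,0,0]
    - [0,0.1,0]
    - [0,0.1,0]
    - [0,0.1,0]
    - [0,0.1,0]
    - [0,0.1,0]
    - [0,0.1,0]
    - [0,0.1,0]
    - [0,0.1,0]
    - [0,0.1,0]
    - [0,0.1,0]
    - [0,0.1,0]
    - [0,0.1,0]
    - [0,0.1,0]
  twist:
    - [0,0,3]
    - [0,0,8]
    - [0,0,13]
    - [0,0,18]
    - [0,0,23]
    - [0,0,28]
    - [0,0,33]
    - [0,0,38]
    - [0,0,43]
    - [0,0,48]
    - [0,0,53]
    - [0,0,58]
    - [0,0,60]
    - [0,0,60]
  grip_force: 60

```text
t: 5.6
eef_pos: [0.4834, -0.0686, 0.1111]
orientation: [3.138, -0.001, 1.789]
wrist_force: [-0.6, 3.7, 5.0]
opening: 0.074
gripper_force: 73.4
```

```bash
python3 - <<'E'
from h import *
s=robot.sense();print({k:np.round(v,3) for k,v in s.items() if k in('joint_pos','eef_pos','orientation','opening','wrist_force','torque')})
E
```

```text
{'joint_pos': array([-2.860e-01,  6.700e-02,  2.028e+00,  2.000e-03,  1.044e+00,
       -5.050e-01]), 'eef_pos': array([ 0.483, -0.069,  0.111]), 'orientation': array([ 3.138e+00, -1.000e-03,  1.789e+00]), 'wrist_force': array([-0.621,  3.74 ,  4.989]), 'torque': array([ 0.702,  0.124, -0.028]), 'opening': np.float64(0.074)}
```

>>> move_arm:
  gripper: [200,200,200,255,255,255,255,255,255,255,255,255,255,255,255,255,255,255,255,255]
  offset:
    - [0,0,0]
    - [0,0,0]
    - [0,0,0]
    - [0,0,0]
    - [0,0,0]
    - [0,0,0]
    - [0,0,0]
    - [0,0,0]
    - [0,0,0]
    - [0,0,0]
    - [0,0,0]
    - [0,0,0]
    - [0,0,0]
    - [0,0,0]
    - [0,0,0]
    - [0,0,0]
    - [0,0,0]
    - [0,0,0]
    - [0,0,0]
    - [0,0,0]
  twist:
    - [0,0,0]
    - [0,0,0]
    - [0,0,0]
    - [0,0,0]
    - [0,0,0]
    - [0,0,0]
    - [0,0,0]
    - [0,0,5]
    - [0,0,10]
    - [0,0,15]
    - [0,0,20]
    - [0,0,25]
    - [0,0,30]
    - [0,0,35]
    - [0,0,40]
    - [0,0,45]
    - [0,0,50]
    - [0,0,55]
    - [0,0,60]
    - [0,0,60]
  grip_force: 60

```text
t: 7.27
eef_pos: [0.4827, -0.0698, 0.1113]
orientation: [3.141, 0.0, 0.74]
wrist_force: [-3.0, 1.2, 12.5]
opening: 0.067
gripper_force: 67.3
```

```bash
python3 - <<'E'
from h import *
s=robot.sense();print({k:np.round(v,3) for k,v in s.items() if k in('joint_pos','eef_pos','orientation','opening','wrist_force','torque')})
E
```

```text
{'joint_pos': array([-2.870e-01,  6.700e-02,  2.028e+00, -1.000e-03,  1.047e+00,
        5.440e-01]), 'eef_pos': array([ 0.483, -0.07 ,  0.111]), 'orientation': array([3.141, 0.   , 0.74 ]), 'wrist_force': array([-3.033,  1.218, 12.532]), 'torque': array([ 0.101,  0.606, -0.073]), 'opening': np.float64(0.067)}
```

>>> move_arm:
  gripper: [200,200,200,255,255,255,255,255,255,255,255,255,255,255,255,255]
  offset:
    - [0,0,0]
    - [0,0,0]
    - [0,0,0]
    - [0,0,0]
    - [0,0,0]
    - [0,0,0]
    - [0,0,0]
    - [0,0,0]
    - [0,0,0]
    - [0,0,0]
    - [0,0,0]
    - [0,0,0]
    - [0,0,0]
    - [0,0,0]
    - [0,0,0]
    - [0,0,0]
  twist:
    - [0,0,0]
    - [0,0,0]
    - [0,0,0]
    - [0,0,0]
    - [0,0,0]
    - [0,0,0]
    - [0,0,0]
    - [0,0,5]
    - [0,0,10]
    - [0,0,15]
    - [0,0,20]
    - [0,0,25]
    - [0,0,30]
    - [0,0,34]
    - [0,0,36]
    - [0,0,36]
  grip_force: 60

```text
t: 8.6
eef_pos: [0.4816, -0.069, 0.1091]
orientation: [-3.141, 0.001, 0.114]
wrist_force: [0.3, -1.4, 1.3]
opening: 0.104
gripper_force: 58.9
```

```bash
python3 - <<'E'
from h import *
s=robot.sense();print({k:np.round(v,3) for k,v in s.items() if k in('joint_pos','orientation','opening','wrist_force','torque')})
E
```

```text
{'joint_pos': array([-0.287,  0.069,  2.031,  0.   ,  1.044,  1.17 ]), 'orientation': array([-3.141e+00,  1.000e-03,  1.140e-01]), 'wrist_force': array([ 0.326, -1.38 ,  1.271]), 'torque': array([-0.245,  0.029,  0.072]), 'opening': np.float64(0.104)}
```

>>> move_arm:
  gripper: [255,255,255,255]
  offset:
    - [0,0,0]
    - [0,0,0]
    - [0,0,0]
    - [0,0,0]
  twist:
    - [0,0,2]
    - [0,0,4]
    - [0,0,6]
    - [0,0,6]

```text
t: 8.93
eef_pos: [0.4816, -0.0688, 0.1091]
orientation: [-3.141, 0.001, 0.01]
wrist_force: [-0.8, -0.2, 1.5]
opening: 0.1
gripper_force: 59.0
```

```bash
python3 - <<'E'
from h import *
s=robot.sense();print({k:np.round(v,3) for k,v in s.items() if k in('joint_pos','orientation','opening','wrist_force','torque')})
E
```

```text
{'joint_pos': array([-2.870e-01,  6.900e-02,  2.031e+00,  1.000e-03,  1.044e+00,
        1.274e+00]), 'orientation': array([-3.141e+00,  1.000e-03,  1.000e-02]), 'wrist_force': array([-0.762, -0.243,  1.47 ]), 'torque': array([-0.098,  0.032,  0.035]), 'opening': np.float64(0.1)}
```

>>> move_arm:
  gripper: [255,255,255,255]
  offset:
    - [0,0,0]
    - [0,0,0]
    - [0,0,0]
    - [0,0,0]
  twist:
    - [0,0,2]
    - [0,0,4]
    - [0,0,6]
    - [0,0,6]

```text
t: 9.27
eef_pos: [0.4816, -0.0686, 0.1091]
orientation: [-3.14, 0.001, -0.095]
wrist_force: [-0.4, -0.0, 0.9]
opening: 0.101
gripper_force: 59.0
```

```bash
python3 - <<'E'
from h import *
s=robot.sense();print({k:np.round(v,3) for k,v in s.items() if k in('effort','orientation','opening','wrist_force','torque')})
cv2.imwrite('pics/k3.png',cv2.resize(robot.read_camera('scene')[190:310,240:400,::-1],(640,480),interpolation=2))
print(robot.spot_point('scene','keeper_tip')[:2])
E
```

```text
{'effort': array([ -0.193, -28.751, -26.058,  -0.036,  -0.147,   0.223]), 'orientation': array([-3.14e+00,  1.00e-03, -9.50e-02]), 'wrist_force': array([-0.422, -0.049,  0.906]), 'torque': array([0.056, 0.068, 0.069]), 'opening': np.float64(0.101)}
[{'position': [243.9, 304.6], 'confidence': 0.4}]
```

View pics/k3.png

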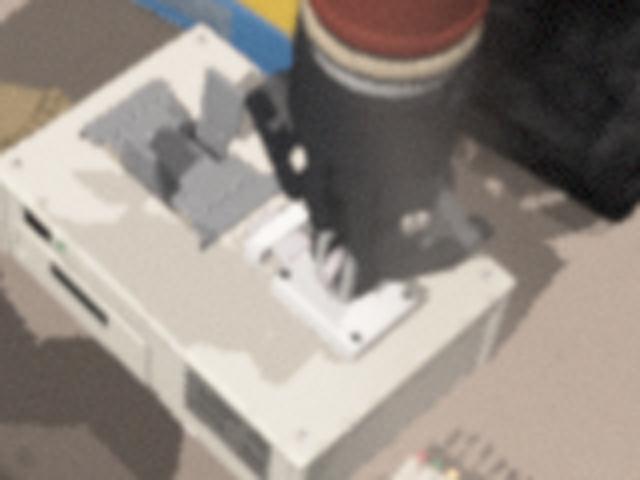

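The keeper is withdrawn to the bridge and is off the cassette flange, with its tip at about pixel (244, 305). I'll keep winding until I feel the stop.

>>> move_arm:
  gripper: [255,255,255,255]
  offset:
    - [0,0,0]
    - [0,0,0]
    - [0,0,0]
    - [0,0,0]
  twist:
    - [0,0,2]
    - [0,0,4]
    - [0,0,5]
    - [0,0,5]

```text
t: 9.7
eef_pos: [0.4816, -0.0686, 0.1091]
orientation: [-3.14, 0.001, -0.182]
wrist_force: [-0.4, 2.8, 1.1]
opening: 0.1
gripper_force: 59.1
```

```bash
python3 - <<'E'
from h import *
s=robot.sense();print({k:np.round(v,3) for k,v in s.items() if k in('effort','orientation','opening','torque')})
E
```

```text
{'effort': array([ -1.365, -28.834, -26.567,  -0.476,  -0.429,   0.289]), 'orientation': array([-3.14e+00,  1.00e-03, -1.82e-01]), 'torque': array([0.405, 0.11 , 0.198]), 'opening': np.float64(0.1)}
```

>>> move_arm:
  gripper: [255,255,255,255]
  offset:
    - [0,0,0]
    - [0,0,0]
    - [0,0,0]
    - [0,0,0]
  twist:
    - [0,0,2]
    - [0,0,4]
    - [0,0,5]
    - [0,0,5]

```text
t: 10.03
eef_pos: [0.4817, -0.0686, 0.1091]
orientation: [-3.141, 0.001, -0.267]
wrist_force: [-0.1, 3.3, 1.1]
opening: 0.101
gripper_force: 76.9
```

```bash
python3 - <<'E'
from h import *
s=robot.sense();print({k:np.round(v,3) for k,v in s.items() if k in('effort','orientation','opening','torque')})
E
```

```text
{'effort': array([ -2.688, -28.867, -26.784,  -0.527,  -0.6  ,   1.033]), 'orientation': array([-3.141e+00,  1.000e-03, -2.670e-01]), 'torque': array([0.863, 0.111, 0.971]), 'opening': np.float64(0.101)}
```

The moment jumped to 0.97 N m, so the key is at its stop. Release, rise and go over the cassette.

>>> move_arm:
  gripper: [150,150,150,150,150,150,150]
  offset:
    - [0,0,0]
    - [0,0,0]
    - [0,0,0]
    - [0,0,-2]
    - [0,0,-5]
    - [0,0,-8]
    - [0,0,-9]
  twist:
    - [0,0,0]
    - [0,0,0]
    - [0,0,0]
    - [0,0,0]
    - [0,0,0]
    - [0,0,0]
    - [0,0,0]

```text
t: 10.62
eef_pos: [0.4852, -0.0707, 0.2043]
orientation: [3.141, -0.009, -0.271]
wrist_force: [0.6, -0.4, 1.3]
opening: 0.409
gripper_force: 0.0
```

>>> move_arm:
  gripper: [0,0,0,0,0,0,0,0,0,0,0,0,0,0,0,0,0,0,0,0]
  offset:
    - [-0.1,-0.7,0]
    - [-0.2,-1.4,0]
    - [-0.3,-2.1,0]
    - [-0.4,-2.8,0]
    - [-0.5,-3.5,0]
    - [-0.6,-4.2,0]
    - [-0.7,-4.9,0]
    - [-0.8,-5.6,0]
    - [-0.9,-6.3,0]
    - [-1,-7,0]
    - [-1.1,-7.7,0]
    - [-1.2,-8.4,0]
    - [-1.3,-9.1,0]
    - [-1.4,-9.8,0]
    - [-1.4,-10.5,0]
    - [-1.5,-11.2,0]
    - [-1.5,-11.8,0]
    - [-1.5,-11.8,0]
    - [-1.5,-11.8,0]
    - [-1.5,-11.8,0]
  twist:
    - [0,0,-6]
    - [0,0,-12]
    - [0,0,-18]
    - [0,0,-24]
    - [0,0,-30]
    - [0,0,-36]
    - [0,0,-42]
    - [0,0,-48]
    - [0,0,-54]
    - [0,0,-60]
    - [0,0,-66]
    - [0,0,-72]
    - [0,0,-78]
    - [0,0,-84]
    - [0,0,-90]
    - [0,0,-96]
    - [0,0,-98]
    - [0,0,-98]
    - [0,0,-98]
    - [0,0,-98]

```text
t: 12.28
eef_pos: [0.4991, 0.0481, 0.1991]
orientation: [-3.141, 0.0, 1.439]
wrist_force: [-0.1, -0.7, -1.0]
opening: 1.001
gripper_force: 0.0
```

```bash
python3 - <<'E'
from h import *
s=robot.sense();print({k:np.round(v,3) for k,v in s.items() if k in('t','joint_pos','eef_pos','orientation','opening','wrist_force')})
cv2.imwrite('pics/s4.png',robot.read_camera('scene')[150:330,200:440,::-1]); 
im=cv2.imread('pics/s4.png'); cv2.imwrite('pics/s4.png',cv2.resize(im,(800,600),interpolation=2))
for l,z in(('key_grip',.126),('keeper_tip',.097),('catch_near_tab',.113),('catch_far_tab',.113),('well',.085)):
    for q in robot.spot_point('scene',l)[:2]: print(l,round(q['confidence'],2),np.round(q['position'],1),at_z('scene',q['position'],z).round(4))
for q in robot.regions_of('scene','cassette')[:2]: print(q['confidence'],q['box'])
rel([.498,.049,.091],1.446)
E
```

```text
{'t': np.float64(12.283), 'joint_pos': array([-0.044, -0.018,  1.931, -0.   ,  1.228,  0.089]), 'eef_pos': array([0.499, 0.048, 0.199]), 'orientation': array([-3.141,  0.   ,  1.439]), 'wrist_force': array([-0.114, -0.739, -1.017]), 'opening': np.float64(1.001)}
key_grip 0.59 [254.4 326.5] [ 0.4808 -0.069   0.126 ]
keeper_tip 0.59 [252.4 326.3] [ 0.5022 -0.0561  0.097 ]
keeper_tip 0.43 [244.4 304. ] [ 0.4882 -0.0105  0.097 ]
catch_near_tab 0.49 [231.1 274.7] [0.4653 0.0479 0.113 ]
catch_far_tab 0.58 [212.2 293.2] [0.5283 0.0518 0.113 ]
well 0.71 [227.3 285.2] [0.5037 0.0521 0.085 ]
0.6 [262.8, 207.8, 310.2, 251.1]
offset cm [ 0.06 -0.12 10.83] twist [ 0.   0.  -0.4]
```

View pics/s4.png

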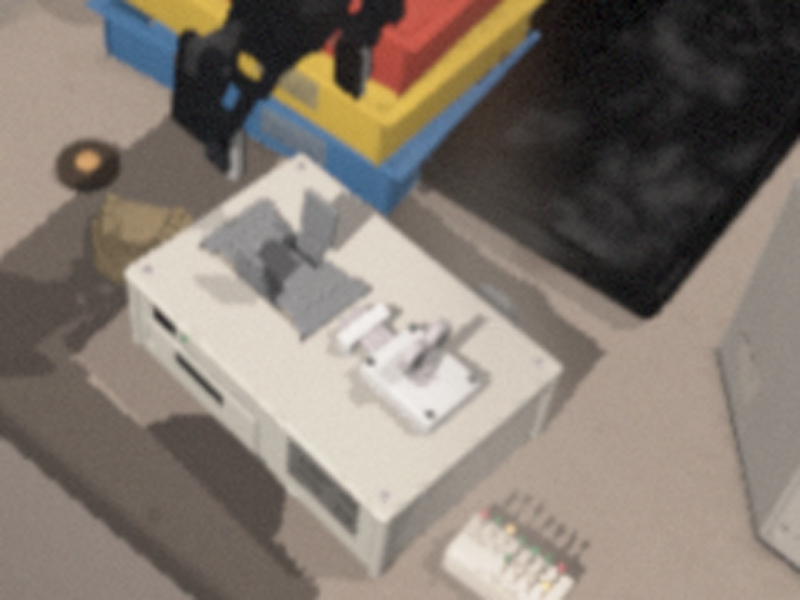

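The key is now wound round, and the keeper tip has moved about 20 mm to (244, 304), clear of the flange. Both tabs are upright, with their midpoint near (0.497, 0.049). Descend and pinch.

>>> move_arm:
  gripper: [0,0,0,0,0,0,0,0,100,150,200,255,255,255,255,255,255,255]
  offset:
    - [0.1,-0.1,2]
    - [0.1,-0.2,4]
    - [0.1,-0.2,6]
    - [0.1,-0.2,8]
    - [0.1,-0.2,9.5]
    - [0.1,-0.2,10.5]
    - [0.1,-0.2,10.7]
    - [0.1,-0.2,10.7]
    - [0.1,-0.2,10.7]
    - [0.1,-0.2,10.7]
    - [0.1,-0.2,10.7]
    - [0.1,-0.2,10.7]
    - [0.1,-0.2,10.7]
    - [0.1,-0.2,10.7]
    - [0.1,-0.2,10.7]
    - [0.1,-0.2,10.7]
    - [0.1,-0.2,10.7]
    - [0.1,-0.2,10.7]
  twist:
    - [0,0,0]
    - [0,0,0]
    - [0,0,0]
    - [0,0,0]
    - [0,0,0]
    - [0,0,0]
    - [0,0,0]
    - [0,0,0]
    - [0,0,0]
    - [0,0,0]
    - [0,0,0]
    - [0,0,0]
    - [0,0,0]
    - [0,0,0]
    - [0,0,0]
    - [0,0,0]
    - [0,0,0]
    - [0,0,0]
  grip_force: 40

```text
t: 14.13
eef_pos: [0.4987, 0.0497, 0.095]
orientation: [3.139, -0.0, 1.441]
wrist_force: [-1.6, 0.1, 10.7]
opening: 0.357
gripper_force: 40.9
```

```bash
python3 - <<'E'
from h import *
s=robot.sense();print({k:np.round(v,3) for k,v in s.items() if k in('t','joint_pos','eef_pos','orientation','opening','wrist_force','torque')})
cv2.imwrite('pics/s5.png',cv2.resize(robot.read_camera('scene')[170:290,220:380,::-1],(640,480),interpolation=2))
E
```

```text
{'t': np.float64(14.133), 'joint_pos': array([-0.041,  0.119,  2.007, -0.   ,  1.013,  0.089]), 'eef_pos': array([0.499, 0.05 , 0.095]), 'orientation': array([ 3.139, -0.   ,  1.441]), 'wrist_force': array([-1.555,  0.109, 10.711]), 'torque': array([0.036, 0.522, 0.041]), 'opening': np.float64(0.357)}
```

View pics/s5.png

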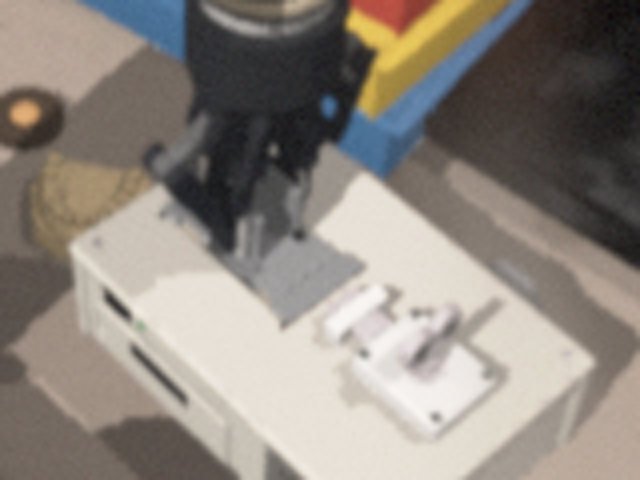

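>>> move_arm:
  gripper: [255,255,255,255]
  offset:
    - [0,0,0]
    - [0,0,0]
    - [0,0,0]
    - [0,0,0]
  twist:
    - [0,0,0]
    - [0,0,0]
    - [0,0,0]
    - [0,0,0]
  grip_force: 28

```text
t: 14.52
eef_pos: [0.4987, 0.0497, 0.095]
orientation: [3.139, -0.0, 1.441]
wrist_force: [-3.5, -0.2, 10.4]
opening: 0.355
gripper_force: 40.9
```

```bash
python3 - <<'E'
from h import *
s=robot.sense();print({k:np.round(v,4) for k,v in s.items() if k in('eef_pos','opening','wrist_force','gripper_force')})
for l in('cassette','catch_near_tab','catch_far_tab'):
    for q in robot.spot_point('scene',l)[:2]: print(l,round(q['confidence'],2),np.round(q['position'],1),at_z('scene',q['position'],.113).round(4))
E
```

```text
{'eef_pos': array([0.4987, 0.0497, 0.095 ]), 'wrist_force': array([-3.4548, -0.1619, 10.4103]), 'gripper_force': np.float64(40.8804), 'opening': np.float64(0.3547)}
cassette 0.68 [322.3 350.3] [ 0.4025 -0.1804  0.113 ]
cassette 0.63 [249.9 283.9] [0.4425 0.0041 0.113 ]
catch_near_tab 0.41 [227.  280.1] [0.4804 0.0466 0.113 ]
catch_far_tab 0.51 [250.7 284.1] [0.4414 0.0026 0.113 ]
catch_far_tab 0.47 [216.8 290. ] [0.5143 0.0488 0.113 ]
```

Both tabs have moved inward and are about 34–38 mm apart, so they are fully pinched. Now a slow trial lift.

>>> move_arm:
  gripper: [255,255,255,255,255,255,255,255]
  offset:
    - [0,0,-0.2]
    - [0,0,-0.4]
    - [0,0,-0.7]
    - [0,0,-1]
    - [0,0,-1.3]
    - [0,0,-1.7]
    - [0,0,-2]
    - [0,0,-2]
  twist:
    - [0,0,0]
    - [0,0,0]
    - [0,0,0]
    - [0,0,0]
    - [0,0,0]
    - [0,0,0]
    - [0,0,0]
    - [0,0,0]
  grip_force: 40

```text
t: 15.33
eef_pos: [0.4977, 0.0497, 0.1131]
orientation: [3.141, -0.0, 1.44]
wrist_force: [0.6, -1.0, -2.0]
opening: 0.353
gripper_force: 40.5
```

```bash
python3 - <<'E'
from h import *
s=robot.sense();print({k:np.round(v,4) for k,v in s.items() if k in('eef_pos','opening','wrist_force','gripper_force','torque')})
cv2.imwrite('pics/s6.png',cv2.resize(robot.read_camera('scene')[170:290,220:380,::-1],(640,480),interpolation=2))
E
```

```text
{'eef_pos': array([0.4977, 0.0497, 0.1131]), 'wrist_force': array([ 0.574 , -1.0012, -2.0478]), 'torque': array([-0.0466,  0.0209, -0.027 ]), 'gripper_force': np.float64(40.5493), 'opening': np.float64(0.3527)}
```

View pics/s6.png

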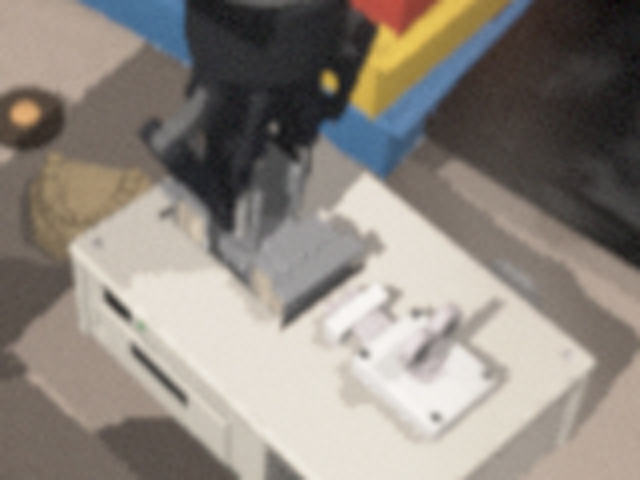

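The cassette is rising: its end face shows at about (238, 290), and the wrist carries -2 N, its weight. I'll lift the rest of the way straight up.

>>> move_arm:
  gripper: [255,255,255,255,255,255,255,255,255,255,255,255,255,255,255,255,255,255,255,255]
  offset:
    - [0,0,-0.4]
    - [0,0,-1]
    - [0,0,-1.6]
    - [0,0,-2.2]
    - [0,0,-2.8]
    - [0,0,-3.4]
    - [0,0,-4]
    - [0,0,-4.6]
    - [0,0,-5.2]
    - [0,0,-5.8]
    - [0,0,-6.4]
    - [0,0,-7]
    - [0,0,-7.6]
    - [0,0,-8.2]
    - [0,0,-8.8]
    - [0,0,-9.3]
    - [0,0,-9.8]
    - [0,0,-10]
    - [0,0,-10]
    - [0,0,-10]
  twist:
    - [0,0,0]
    - [0,0,0]
    - [0,0,0]
    - [0,0,0]
    - [0,0,0]
    - [0,0,0]
    - [0,0,0]
    - [0,0,0]
    - [0,0,0]
    - [0,0,0]
    - [0,0,0]
    - [0,0,0]
    - [0,0,0]
    - [0,0,0]
    - [0,0,0]
    - [0,0,0]
    - [0,0,0]
    - [0,0,0]
    - [0,0,0]
    - [0,0,0]

```text
t: 17.05
eef_pos: [0.4972, 0.0497, 0.2123]
orientation: [-3.142, -0.0, 1.44]
wrist_force: [-0.1, 0.4, -3.6]
opening: 0.357
gripper_force: 40.5
```

```bash
python3 - <<'E'
from h import *
s=robot.sense();print({k:np.round(v,4) for k,v in s.items() if k in('eef_pos','opening','wrist_force','gripper_force','torque','orientation')})
cv2.imwrite('pics/s7.png',cv2.resize(robot.read_camera('scene')[150:330,200:440,::-1],(800,600),interpolation=2))
E
```

```text
{'eef_pos': array([0.4972, 0.0497, 0.2123]), 'orientation': array([-3.1415, -0.    ,  1.4403]), 'wrist_force': array([-0.1364,  0.4143, -3.5671]), 'torque': array([ 0.0236, -0.0208,  0.0229]), 'gripper_force': np.float64(40.5464), 'opening': np.float64(0.3573)}
```

View pics/s7.png

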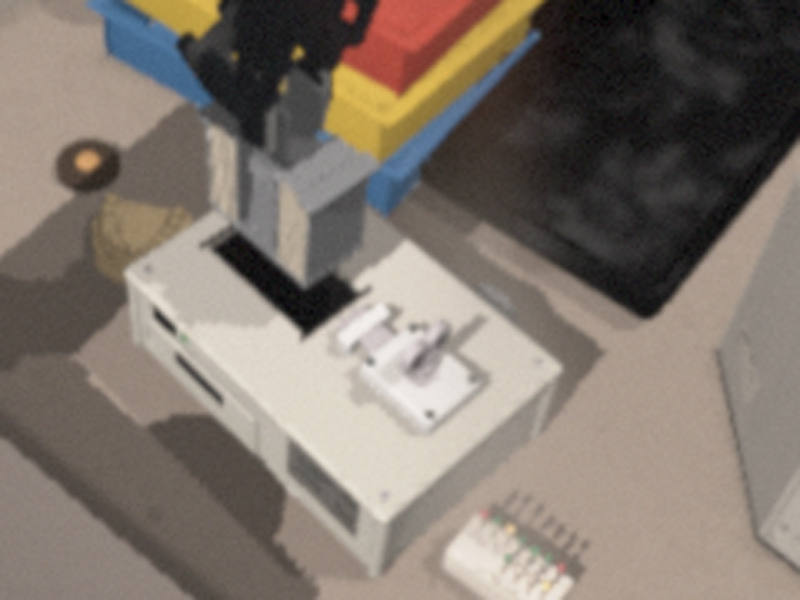

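The cassette is out and level above the empty well, having risen 117 mm from its seat, which leaves about 42 mm of air. The bystanders are where they were.

```bash
python3 -c "
from h import *
print(proj('scene',[.497-.0228-.0062,.0497+.0029-.0496,.127]))
print(robot.sign_off())"
```

```text
[[237.99418857 292.97997451]]
the job is handed in; nothing more can be done
None
```

The key is wound to its stop with the keeper off the flange, and the cassette was pinched, lifted straight out and handed in, still held level with about 42 mm of air above the deck and nothing round the unit disturbed.

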